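Show the balance check by pointing

ROBOT

A 6-joint arm with a two-finger parallel gripper is mounted at the origin on the work surface. World frame = base frame: x ahead of the robot, y to its left, z up, the work surface at z = 0. Lengths are in mm, angles in rad, forces in N, time in s.
With the tool pointing down it reaches from about 400 to 925 mm from the base axis. Payload 12.5 kg.
Tool frame: the origin (TCP) lies at the very end of the fingers, on their centre line; the grasp point (between the pads) lies 19 mm behind it (env.grip_point_offset is the distance from the TCP to the grasp point, in mm); z points along the fingers, y is the direction in which the jaws open and shut (so a half turn about z gives the same grasp; the last joint's range is limited). The gripper opens to 95 mm and grips with 3 to 60 N. Pads are 20 mm wide; open, the fingers measure 119 mm over their backs; the gripper's body (75 mm by 180 mm) begins 59 mm behind the grasp point.
Start: joints at [-0.106, 0.491, 1.559, -0, 1.092, -0.106], TCP at [625.017, 0.021, 214.661] pointing down, gripper open.
Joint ranges: [-3.1, 3.1], [-0.84, 2.19], [0.05, 2.79], [-1.13, 4.28], [0.06, 2.93], [-2.69, 2.69]. Speed limits (rad/s): [2.22, 2.22, 2.79, 3.14, 3.14, 3.14].

INTERFACE

Orientations are given as [roll, pitch, yaw] about the fixed x, y, z axes, in that order (R = Rz(yaw) Ry(pitch) Rx(roll)).
In Python, from cell import env gives the robot as it stands.
- The arm moves only by the tool drive_tool, never from a script. Its argument "commands" is a list of rows, each an object of numbers: "dx", "dy", "dz": the shift along the world's x, y, z in mm; "yaw": the turn about the world's z in degrees. In form: [{"dx": .., "dy": .., "dz": .., "yaw": ..}, ...]. A call has 1 to 5 rows; each row shifts and turns the commanded pose from where the row before left it; what a row does not reach is not made up. A row lasts 1/12 s, in which the tool goes at most 41.7 mm and 7.16 degrees, less where a joint would pass 70% of its speed; a pose out of reach is approached as far as the arm can. A call with a gripper value outside its range is refused whole. "grip" is the opening, from 0 (shut) to 1 (fully open), set as the call begins (left out, the last holds). The fingers move at their own pace and stop on an object; the grip force is fixed at half the most. Time passes only in rows, so rows that do not move let the fingers close. It gives the time, the measured TCP pose, the force and the opening at its end, in the units of the state.
- env.state(): the state, without advancing time (a new reading comes with each control period).
- env.read_camera(name): name is "scene" or "side" or "wrist"; returns the picture (384x512x3 uint8, red, green, blue); there is no depth.
- env.calibration(name): a dict with "intrinsics" (3x3 intrinsics, pixels), "rvec" (rotation vector, rad) and "tvec" (3), from world to camera coordinates, as OpenCV has them. Camera axes: x right, y down, z forward; pixel columns grow to the right and rows downward; lengths in mm; the calibration is good to about 2 mm. A picture is of the moment at which its call begins: read the wrist's pose just before it. calibration takes no time and is no camera call; for the wrist camera it gives the pose at the moment of the call.
- env.job_done(): hands the job in, once; it reports no verdict.
Trained networks look in the newest picture that a camera, given by its name, has taken for a name from the list of things; names that differ only in an ending like _2 or _b are one class to them, and where a whole thing is asked for, a point or a joint stands for the part that bears it (a point fixed in the world has none). Each returns a list of dicts, best first, with "conf" (0 to 1); they miss things now and then, are a little off and sometimes report something else, mostly with a low value. They report only what shows in the picture. A call takes as long as a camera call.
- env.trace(query, camera): "pixels" (384x512 bool, what is visible of it) and "pixel" ([column, row] in pixels, amid what is visible of it).
- env.place_of(query, camera): "pixel" ([column, row] in pixels: a listed point, or the origin of a listed thing).
The state is a dict: "t": time; "joints": joint angles; "qvel": joint speeds; "tau": joint torques, N m; "eef_pos": TCP position; "tcp_rot": TCP orientation; "ft_force": force on the tool from outside, world axes, zero at the start; "moment": the same for the moment, N m; "opening": opening from 0.0 (shut) to 1.0 (fully open).
Only numpy, scipy, OpenCV 4.12 (cv2) and the standard library are available. Lean on these libraries where they do the work, as an engineer would, in place of code of your own. Each camera call takes 0.05 s, during which the arm holds its last target.

TASK

Show a trainee how to check the balance by pointing, with the fingertips a few centimetres (two or three) straight above each thing and dwelling there for at least two seconds: first the round key on the balance's front panel, then the middle-sized of the three steel weights, then the middle of the weighing pan. Touch and move nothing at all, and do not point at the other key or at the other two weights (pass them high or beside). Finish with the hand drawn well away, at least a hand's breadth from all of these.

Things in the scene. Friction and masses are not known exactly. Their poses are not given: they have to be found in the camera images.
- round_key (a point): Top centre of the round grey key, 24 mm across, 48 mm above the bench, at the left (seen from the robot) of the low front panel (44 mm high) of a fixed white balance, 270 mm deep, 200 wide, yawed up to 15 degrees. A flat display lies between the two keys. x points to the balance's back, y to its left side, z up.
- bar_key (a point): Centre of the top of the oblong grey key (18 x 44 mm), 48 mm above the bench, on the same panel, 130 mm to the right of the round key. Not to be pointed at.
- pan_top (a point): Centre of the top face of the balance's round steel pan, 120 mm across and fixed, 84 mm above the bench; 139 mm behind the display. The balance's body around it is 70 mm high. Same axes as round_key.
- small_weight_top (a point): Centre of the top of the knob of the small steel weight: 19 mm across, 34 mm high, standing loose on the bench. Not to be pointed at.
- middle_weight_top (a point): Centre of the top of the knob of the middle-sized steel weight: 29 mm across, 53 mm high, standing loose on the bench. The three weights have the same shape and may stand in each other's places.
- large_weight_top (a point): Centre of the top of the knob of the large steel weight: 38 mm across, 74 mm high, standing loose on the bench. Not to be pointed at.
- dish_top (a point): Centre of the top of a clear lidded culture dish, 90 mm across, 16 mm high, loose on the bench. A bystander.
- beaker_rim (a point): Centre of the mouth of a glass beaker, 68 mm across, 90 mm high, loose on the bench. A bystander.
- bottle_top (a point): Centre of the top of the cap of a small amber bottle, 40 mm across, 85 mm high, loose on the bench. A bystander.

How it is judged (in metres and radians):
On the way, in this order (a step that is already met when the one before it is completed fails the run):
1. the fingertips dwell just above the round key for 2 s (grasp point within 20 mm sideways, 20 to 65 mm above its top) (horizontal distance between the grasp point and round_key below 0.02 m and z of the grasp point in the frame of round_key between 0.02 and 0.065 m), for 2 s.
2. the fingertips dwell just above the middle-sized weight for 2 s (grasp point within 20 mm sideways, 20 to 65 mm above its top) (horizontal distance between the grasp point and middle_weight_top below 0.02 m and z of the grasp point in the frame of middle_weight_top between 0.02 and 0.065 m), for 2 s.
3. the fingertips dwell just above the middle of the pan for 2 s (grasp point within 25 mm sideways, 20 to 65 mm above its top) (horizontal distance between the grasp point and pan_top below 0.025 m and z of the grasp point in the frame of pan_top between 0.02 and 0.065 m), for 2 s.
At the end, for the whole second after the job is handed in: After the three dwells, the hand (grasp point between the fingers) is more than 100 mm from the round key, the pan's centre and the tops of the weights; the weights stand within 5 mm, and the dish, beaker and bottle within 10 mm, of where they began (distance of each of small_weight_top, middle_weight_top, large_weight_top from where it was at the start of the episode below 0.005 m and distance of each of dish_top, beaker_rim, bottle_top from where it was at the start of the episode below 0.01 m and distance between the grasp point and round_key above 0.1 m and distance between the grasp point and pan_top above 0.1 m and distance between the grasp point and small_weight_top above 0.1 m and distance between the grasp point and middle_weight_top above 0.1 m and distance between the grasp point and large_weight_top above 0.1 m); the robot touches nothing.
It fails at once if the hand or arm touches something (over 0.3 N) (contact force between any of the fingers, the arm and anything else above 0.3 N).
It fails at once if a weight is moved by 5 mm, or the dish, beaker or bottle by 10 mm (not (distance of each of small_weight_top, middle_weight_top, large_weight_top from where it was at the start of the episode below 0.005 m and distance of each of dish_top, beaker_rim, bottle_top from where it was at the start of the episode below 0.01 m)).
It fails at once if the fingertips point at the other key or another weight: grasp point within 20 mm sideways and less than 55 mm above its top ((horizontal distance between the grasp point and bar_key below 0.02 m and z of the grasp point in the frame of bar_key below 0.055 m) or (horizontal distance between the grasp point and small_weight_top below 0.02 m and z of the grasp point in the frame of small_weight_top below 0.055 m) or (horizontal distance between the grasp point and large_weight_top below 0.02 m and z of the grasp point in the frame of large_weight_top below 0.055 m)).
It also fails if it takes over 62 s, if anything falls off the work surface, if the arm or the gripper's body presses on something with over 40 N, if the wrist force passes 120 N, or if a joint passes its speed limit or range.

## Working session

There is one attempt and no reset: what is moved stays moved. The work goes in short steps, Python scripts to look and compute and a tool call to move; the robot and the scene stay as the last step left them, time stands still between calls to the robot, and variables do not carry over. Pictures are saved under pics/ and viewed, and the job is handed in when it is done.

Besides the shell and the picture viewer there is one more tool, called after "Request:" as name(argument=value, ...), one argument or row to a line, values as JSON. drive_tool: Moves the arm, as the interface text tells. Its arguments: {"type":"object","properties":{"commands":{"type":"array"},"grip":{"type":"number"}},"required":["commands"]}

```bash
mkdir -p pics
cat > h.py <<'E'
import numpy as np,cv2
from cell import env
names=["round_key","bar_key","pan_top","small_weight_top","middle_weight_top","large_weight_top","dish_top","beaker_rim","bottle_top"]
Z=dict(zip(names,[48,48,84,34,53,74,16,90,85]))
def ray(cal,px):
    K=np.array(cal["intrinsics"],float);R=cv2.Rodrigues(np.array(cal["rvec"],float))[0];t=np.array(cal["tvec"],float).ravel()
    d=R.T@np.linalg.solve(K,[px[0],px[1],1]);return -R.T@t,d
def onz(cal,px,z):
    c,d=ray(cal,px);return c+d*(z-c[2])/d[2]
def snap(cam,f):
    im=env.read_camera(cam);cv2.imwrite(f,im[:,:,::-1]);return im
E
python3 - <<'E'
from h import *
print(env.state())
for cam in ["scene","side"]:
    cal=env.calibration(cam);snap(cam,f"pics/{cam}0.png");print(cam,ray(cal,[256,192]))
    for n in names:
        for r in env.place_of(n,cam)[:3]: print(n,np.round(r["pixel"],1),round(r["conf"],2),np.round(onz(cal,r["pixel"],Z[n])[:2],1))
E
```

```text
{'t': 0.0, 'joints': array([-1.05596746e-01,  4.91564700e-01,  1.55943380e+00,  1.04476919e-05,
        1.09173038e+00, -1.05589460e-01]), 'qvel': array([-0.00066042,  0.0015392 , -0.00046796, -0.00020595,  0.00047746,
       -0.00011396]), 'tau': array([-9.52334158e-04, -6.12640929e+01, -2.58175153e+01,  6.92750537e-02,
        4.83079045e-02, -1.38641695e-05]), 'eef_pos': array([6.24755875e+02, 5.31666376e-02, 2.14063953e+02]), 'tcp_rot': array([-3.14046373e+00, -1.28965296e-04,  1.57078415e+00]), 'ft_force': array([-1.47306194,  0.49757194, -0.23007742]), 'moment': array([0.01558439, 0.02393225, 0.00025055]), 'opening': 1.0012150118144407}
scene (array([ 929.22648734, -677.7977293 ,  682.0535578 ]), array([-0.378596  ,  0.66848404, -0.64020697]))
round_key [273.  137.4] 0.89 [475.2 222. ]
bar_key [251.9 155.6] 0.92 [468.5 112.4]
pan_top [307.1 148.7] 0.63 [603.9 166.8]
small_weight_top [246.1 216.7] 0.68 [570.2 -89.6]
middle_weight_top [201.5 203.5] 0.56 [ 468.4 -120. ]
large_weight_top [179.4 229.4] 0.83 [ 491.5 -228.2]
dish_top [298.2 285.1] 0.7 [ 751.7 -192.2]
dish_top [307.9 149.4] 0.22 [570.4 260.7]
dish_top [178.3 229.7] 0.21 [ 448.1 -187.3]
beaker_rim [164.8 294.2] 0.85 [ 579.  -378.4]
bottle_top [109.9 226. ] 0.63 [ 369.1 -299.6]
bottle_top [299.8 285.5] 0.36 [ 772.9 -241.9]
side (array([477.30179042, 773.14727973, 930.38712433]), array([ 0.06769696, -0.67785415, -0.73232317]))
round_key [289.9 293.6] 0.57 [466.6 238.7]
round_key [225.4 255.9] 0.38 [611.5 152.6]
bar_key [292.6 248.5] 0.57 [463.9 123.5]
pan_top [225.9 256.4] 0.82 [604.8 179.2]
small_weight_top [251.8 179.5] 0.46 [ 574.4 -100. ]
middle_weight_top [288.9 171.3] 0.69 [ 479.6 -116.3]
large_weight_top [286.9 138.1] 0.84 [ 488.7 -221.8]
dish_top [189.5 157.1] 0.97 [ 756.  -194.1]
dish_top [286.9 139.3] 0.63 [ 489.3 -283.9]
beaker_rim [260.2  99.1] 0.87 [ 571.2 -370.7]
bottle_top [325.7 120.8] 0.59 [ 384.4 -287.5]
```

Run:
```python
import cv2
for c in ["scene","side"]:
    im=cv2.imread(f"pics/{c}0.png")
    cv2.imwrite(f"pics/{c}0b.png",cv2.resize(im[60:360,80:400],(800,600)[:2] if 0 else (640,600),interpolation=cv2.INTER_CUBIC))
```

```text
(no output)
```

View pics/scene0b.png

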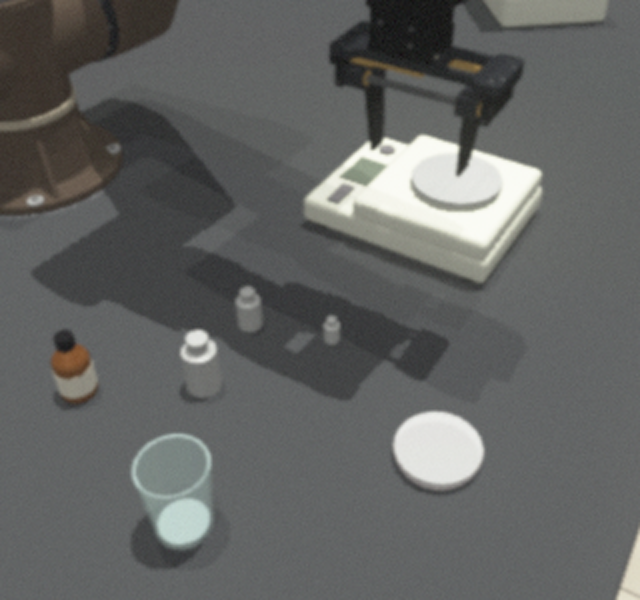

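View pics/side0b.png

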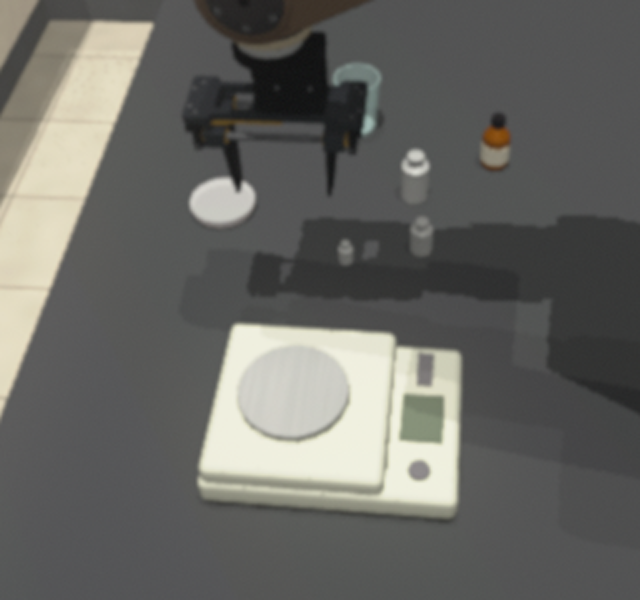

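The scene picture shows the balance at the upper right, with its round key at about (273,135) and pan at about (308,150). The three weights stand apart: middle at about (203,205), large at (178,229) and small at (246,219). The side view agrees. Next I'll fit the balance as a rigid body and triangulate the weights, adding the wrist camera.

Run:
```python
from h import *
from scipy.optimize import least_squares
obs={}
for cam in ["scene","side","wrist"]:
    cal=env.calibration(cam);snap(cam,f"pics/{cam}1.png")
    for n in names:
        rs=env.trace(n,cam)
        ps=env.place_of(n,cam)
        s=n
        if ps: p=ps[0]; s+=f" place {np.round(p['pixel'],1)} {p['conf']:.2f} {np.round(onz(cal,p['pixel'],Z[n])[:2],0)}"; obs[cam,n]=p['pixel']
        if rs:
            r=rs[0];ys,xs=np.nonzero(r['pixels']);s+=f" trace {np.round(r['pixel'],1)} {r['conf']:.2f} cols {xs.min()}-{xs.max()} rows {ys.min()}-{ys.max()} {np.round(onz(cal,r['pixel'],Z[n])[:2],0)}"
        print(cam,s)
```

```text
scene round_key place [267.9 132.9] 0.96 [451. 236.] trace [293.7 161.2] 0.91 cols 232-350 rows 128-200 [578. 145.]
scene bar_key place [247.1 152.9] 0.65 [451. 117.] trace [296.3 160.2] 0.76 cols 233-350 rows 128-200 [582. 153.]
scene pan_top place [307.9 148.4] 0.64 [605. 169.] trace [296.2 164.1] 0.75 cols 232-350 rows 128-200 [609.  90.]
scene small_weight_top place [248.5 219.9] 0.60 [580. -96.] trace [201.3 215.2] 0.65 cols 199-211 rows 204-225 [ 478. -137.]
scene middle_weight_top place [199.7 203. ] 0.74 [ 464. -121.] trace [202.5 213.9] 0.63 cols 199-210 rows 204-225 [ 491. -148.]
scene large_weight_top place [178.2 230.4] 0.94 [ 491. -232.]
scene dish_top place [300.5 287.3] 0.64 [ 758. -195.] trace [300.4 286.6] 0.68 cols 277-321 rows 266-304 [ 757. -193.]
scene beaker_rim place [166.  287.7] 0.84 [ 572. -367.] trace [165.9 302.4] 0.67 cols 146-186 rows 277-334 [ 591. -391.]
scene bottle_top place [111.5 225.3] 0.73 [ 370. -296.] trace [113.9 242.7] 0.65 cols 106-128 rows 225-260 [ 410. -330.]
side round_key place [289.8 294.5] 0.89 [467. 241.] trace [244.3 269.5] 0.60 col
[... 903 characters left out ...]
bar_key place [96.2 78.3] 0.92 [465. 108.] trace [188.   52.8] 0.76 cols 53-318 rows 0-112 [563. 132.]
wrist pan_top place [339.1 304.7] 0.64 [ 728. -139.] trace [185.5  55.3] 0.79 cols 53-318 rows 0-113 [567. 124.]
wrist small_weight_top place [207.1 249.4] 0.59 [573. -94.] trace [212.1 243.2] 0.67 cols 202-216 rows 233-253 [579. -85.]
wrist middle_weight_top trace [189.3  57.1] 0.75 cols 53-319 rows 0-113 [565. 127.]
wrist large_weight_top place [208.5 250. ] 0.62 [580. -76.] trace [155.8 317.3] 0.64 cols 144-166 rows 311-318 [ 514. -163.]
wrist dish_top place [338.6 301. ] 0.61 [ 750. -180.] trace [333.1 303.1] 0.98 cols 305-364 rows 287-317 [ 742. -184.]
wrist beaker_rim
wrist bottle_top
```

View pics/wrist1.png

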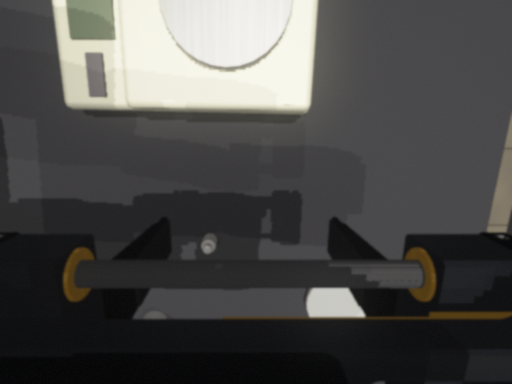

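Request:
drive_tool(
  commands=[
    {"dx": -16, "dy": 24},
    {"dx": -16, "dy": 24},
    {"dx": -16, "dy": 24},
    {"dx": -16, "dy": 24},
    {"dx": -16, "dy": 24},
  ],
  grip=0,
)

```text
invalid input
```

Run:
```python
from h import *
s=env.state();print(s['t'],s['eef_pos'],s['opening'])
for cam in ["wrist","scene"]:
    cal=env.calibration(cam);snap(cam,f"pics/{cam}2.png");print(ray(cal,[256,192]))
    for n in names[:6]:
        for r in env.place_of(n,cam)[:2]: print(n,np.round(r["pixel"],1),round(r["conf"],2),np.round(onz(cal,r["pixel"],Z[n])[:2],1))
```

```text
3.85 [6.25043679e+02 1.09170555e-02 2.14674031e+02] 1.0011832229485433
(array([625.73660824,  70.9281552 , 384.6419198 ]), array([ 0.02246912, -0.24868847, -0.96859816]))
bar_key [96.6 74.7] 0.95 [466.2 111.3]
small_weight_top [211.8 250.7] 0.8 [578.4 -95.6]
large_weight_top [337.6 303.2] 0.58 [ 729.4 -143.7]
(array([ 929.22648734, -677.7977293 ,  682.0535578 ]), array([-0.378596  ,  0.66848404, -0.64020697]))
round_key [271.3 131.4] 0.96 [455.5 248.6]
round_key [245.6 219.8] 0.41 [ 582.1 -111.5]
pan_top [305.2 147.1] 0.88 [596.5 171.2]
small_weight_top [244.4 219.8] 0.46 [ 572.1 -100.4]
middle_weight_top [200.9 203.2] 0.82 [ 466.6 -119.8]
middle_weight_top [164.7 290.6] 0.22 [ 551.8 -353.5]
large_weight_top [178.6 228.1] 0.72 [ 487.7 -226. ]
```

View pics/wrist2.png

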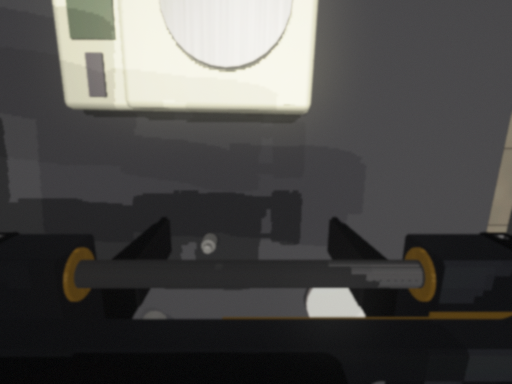

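View pics/scene2.png

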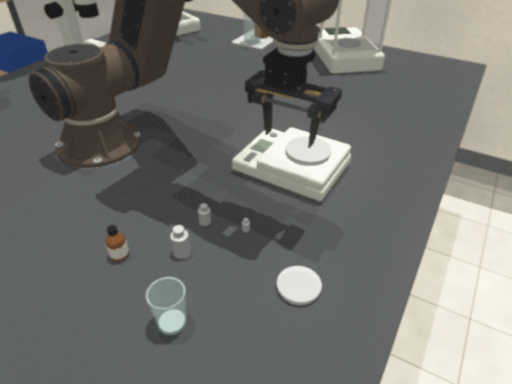

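The arm didn't move: the call was refused as "invalid input" at t = 3.85. I'll try again with every key written in each row.

Request:
drive_tool(
  commands=[
    {"dx": -16, "dy": 20, "dz": 0, "yaw": 0},
    {"dx": -16, "dy": 20, "dz": 0, "yaw": 0},
    {"dx": -16, "dy": 20, "dz": 0, "yaw": 0},
    {"dx": -16, "dy": 20, "dz": 0, "yaw": 0},
    {"dx": -16, "dy": 20, "dz": 0, "yaw": 0},
  ],
  grip=0,
)

```text
t: 4.97
eef_pos: [544.2, 100.8, 214.7]
tcp_rot: [3.141, -0.0, 1.571]
ft_force: [-1.0, 0.8, 0.0]
opening: 0.706
```

Request:
drive_tool(
  commands=[
    {"dx": -16, "dy": 20, "dz": 0, "yaw": 0},
    {"dx": -16, "dy": 20, "dz": 0, "yaw": 0},
    {"dx": -16, "dy": 20, "dz": 0, "yaw": 0},
    {"dx": -16, "dy": 20, "dz": 0, "yaw": 0},
    {"dx": -12, "dy": 20, "dz": 0, "yaw": 0},
  ],
  grip=0,
)

```text
t: 5.38
eef_pos: [467.8, 200.9, 214.8]
tcp_rot: [3.142, -0.0, 1.571]
ft_force: [0.8, 0.6, 0.3]
opening: 0.354
```

Run:
```python
from h import *
s=env.state();print(s['t'],s['eef_pos'],s['opening'])
for cam in ["wrist"]:
    cal=env.calibration(cam);snap(cam,f"pics/{cam}3.png");np.save("cal3.npy",cal,allow_pickle=True)
    for n in names[:3]:
        for r in env.place_of(n,cam)[:2]: print(n,np.round(r["pixel"],1),round(r["conf"],2),np.round(onz(cal,r["pixel"],Z[n])[:2],1))
```

```text
5.3833 [467.76354065 200.85957384 214.81920594] 0.3539092684692511
round_key [246.7 146.6] 0.88 [465.7 237.2]
bar_key [248.1 252.4] 0.58 [467.1 109.6]
pan_top [378.9 213.8] 0.81 [604.4 170.8]
```

View pics/wrist3.png

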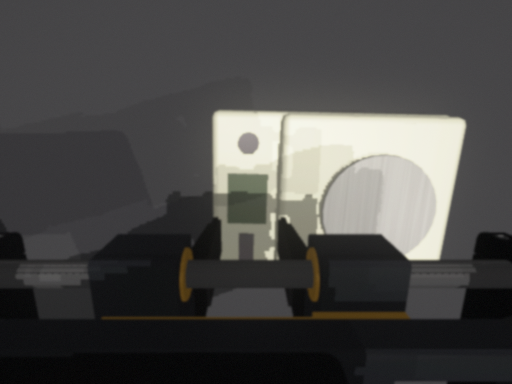

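The wrist view shows the round key at (248,143), the display centred at about (247,199) and the pan at about (379,206).

Run:
```python
from h import *
cal=np.load("cal3.npy",allow_pickle=True).item()
for p,z in [((248,143.5),48),((247,199),46),((246,245),48),((379,206),84)]: print(p,onz(cal,p,z))
c=env.calibration("side");print(onz(c,(289.5,295),48),onz(c,(226.5,255.5),84),onz(c,(290.5,171),53))
```

```text
(248, 143.5) [467.17731949 240.64634114  48.        ]
(247, 199) [465.89620177 176.35665537  46.        ]
(246, 245) [464.55999648 119.28024457  48.        ]
(379, 206) [603.5555823  179.38998595  84.        ]
[467.28638563 242.08692381  48.        ] [603.8472213  176.77813905  84.        ] [ 475.49672653 -117.63876523   53.        ]
```

Request:
drive_tool(
  commands=[
    {"dx": 0, "dy": 20, "dz": 0, "yaw": 0},
    {"dx": 0, "dy": 19, "dz": -10, "yaw": 0},
    {"dx": 0, "dy": 0, "dz": -20, "yaw": 0},
    {"dx": 0, "dy": 0, "dz": -20, "yaw": 0},
    {"dx": 0, "dy": 0, "dz": -20, "yaw": 0},
  ],
  grip=0,
)

```text
t: 6.0
eef_pos: [469.8, 238.5, 143.9]
tcp_rot: [3.141, -0.0, 1.57]
ft_force: [0.7, 0.4, 0.8]
opening: 0.004
```

Request:
drive_tool(
  commands=[
    {"dx": 0, "dy": 0, "dz": -20, "yaw": 0},
    {"dx": 0, "dy": 0, "dz": -20, "yaw": 0},
    {"dx": 0, "dy": 0, "dz": -14, "yaw": 0},
    {"dx": 0, "dy": 0, "dz": -8, "yaw": 0},
    {"dx": 0, "dy": 0, "dz": 0, "yaw": 0},
  ],
  grip=0,
)

```text
t: 6.42
eef_pos: [469.0, 238.1, 81.2]
tcp_rot: [-3.139, 0.001, 1.57]
ft_force: [0.7, -0.3, -0.2]
opening: 0.003
```

Run:
```python
from h import *
s=env.state();print(s['t'],s['eef_pos'],s['opening'],env.grip_point_offset)
a=snap("side","pics/side4.png");b=snap("scene","pics/scene4.png")
cv2.imwrite("pics/c4.png",cv2.resize(np.hstack([a[200:340,160:340],b[60:200,200:380]])[:,:,::-1],(800,311)))
for cam in ["side","scene"]:
    c=env.calibration(cam)
    q=cv2.projectPoints(np.array([s['eef_pos'],[467,240,48.]]),np.array(c["rvec"]),np.array(c["tvec"]),np.array(c["intrinsics"]),None)[0];print(cam,q.reshape(-1,2))
```

```text
6.4167 [469.0208517  238.1238868   81.19272348] 0.0032958271224507586 18.8
side [[289.17837754 284.57285491]
 [289.66836435 294.12215528]]
scene [[274.06796358 124.30875744]
 [273.40166929 133.78007291]]
```

View pics/c4.png

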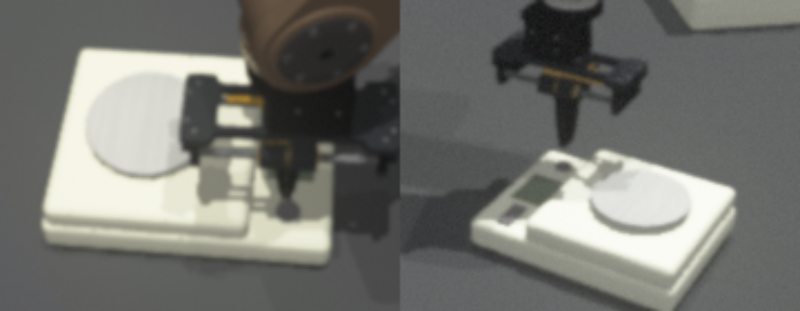

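Both views show the closed fingertips right above the round key, so I'll dwell here.

Request:
drive_tool(
  commands=[
    {"dx": 0, "dy": 0, "dz": 0, "yaw": 0},
    {"dx": 0, "dy": 0, "dz": 0, "yaw": 0},
    {"dx": 0, "dy": 0, "dz": 0, "yaw": 0},
    {"dx": 0, "dy": 0, "dz": 0, "yaw": 0},
    {"dx": 0, "dy": 0, "dz": 0, "yaw": 0},
  ],
)

```text
t: 6.93
eef_pos: [469.1, 239.1, 83.0]
tcp_rot: [3.141, -0.0, 1.571]
ft_force: [0.6, 0.2, 0.4]
opening: 0.004
```

Request:
drive_tool(
  commands=[
    {"dx": 0, "dy": 0, "dz": 0, "yaw": 0},
    {"dx": 0, "dy": 0, "dz": 0, "yaw": 0},
    {"dx": 0, "dy": 0, "dz": 0, "yaw": 0},
    {"dx": 0, "dy": 0, "dz": 0, "yaw": 0},
    {"dx": 0, "dy": 0, "dz": 0, "yaw": 0},
  ],
)

```text
t: 7.35
eef_pos: [469.0, 239.0, 82.7]
tcp_rot: [3.142, 0.0, 1.571]
ft_force: [-0.1, 0.5, -0.9]
opening: 0.004
```

Request:
drive_tool(
  commands=[
    {"dx": 0, "dy": 0, "dz": 0, "yaw": 0},
    {"dx": 0, "dy": 0, "dz": 0, "yaw": 0},
    {"dx": 0, "dy": 0, "dz": 0, "yaw": 0},
    {"dx": 0, "dy": 0, "dz": 0, "yaw": 0},
    {"dx": 0, "dy": 0, "dz": 0, "yaw": 0},
  ],
)

```text
t: 7.77
eef_pos: [469.0, 239.0, 82.7]
tcp_rot: [3.142, 0.0, 1.571]
ft_force: [-0.3, 0.3, -0.3]
opening: 0.004
```

Request:
drive_tool(
  commands=[
    {"dx": 0, "dy": 0, "dz": 0, "yaw": 0},
    {"dx": 0, "dy": 0, "dz": 0, "yaw": 0},
    {"dx": 0, "dy": 0, "dz": 0, "yaw": 0},
    {"dx": 0, "dy": 0, "dz": 0, "yaw": 0},
    {"dx": 0, "dy": 0, "dz": 0, "yaw": 0},
  ],
)

```text
t: 8.18
eef_pos: [469.0, 239.0, 82.7]
tcp_rot: [3.142, 0.0, 1.571]
ft_force: [0.2, 0.2, 1.4]
opening: 0.003
```

Request:
drive_tool(
  commands=[
    {"dx": 0, "dy": 0, "dz": 0, "yaw": 0},
    {"dx": 0, "dy": 0, "dz": 0, "yaw": 0},
    {"dx": 0, "dy": 0, "dz": 0, "yaw": 0},
    {"dx": 0, "dy": 0, "dz": 0, "yaw": 0},
    {"dx": 0, "dy": 0, "dz": 0, "yaw": 0},
  ],
)

```text
t: 8.6
eef_pos: [469.0, 239.0, 82.6]
tcp_rot: [3.142, 0.0, 1.571]
ft_force: [-0.1, 0.5, 0.2]
opening: 0.005
```

Request:
drive_tool(
  commands=[
    {"dx": 0, "dy": 0, "dz": 0, "yaw": 0},
    {"dx": 0, "dy": 0, "dz": 0, "yaw": 0},
    {"dx": 0, "dy": 0, "dz": 0, "yaw": 0},
    {"dx": 0, "dy": 0, "dz": 0, "yaw": 0},
    {"dx": 0, "dy": 0, "dz": 0, "yaw": 0},
  ],
)

```text
t: 9.02
eef_pos: [469.0, 239.1, 82.7]
tcp_rot: [3.141, -0.0, 1.571]
ft_force: [-0.2, 0.1, 1.4]
opening: 0.004
```

Request:
drive_tool(
  commands=[
    {"dx": 0, "dy": 0, "dz": 0, "yaw": 0},
    {"dx": 0, "dy": 0, "dz": 0, "yaw": 0},
    {"dx": 0, "dy": 0, "dz": 0, "yaw": 0},
    {"dx": 0, "dy": 0, "dz": 0, "yaw": 0},
    {"dx": 0, "dy": 0, "dz": 0, "yaw": 0},
  ],
)

```text
t: 9.43
eef_pos: [469.0, 239.0, 82.7]
tcp_rot: [3.142, 0.0, 1.571]
ft_force: [0.2, 1.2, 0.1]
opening: 0.007
```

Request:
drive_tool(
  commands=[
    {"dx": 0, "dy": 0, "dz": 20, "yaw": 0},
    {"dx": 0, "dy": 0, "dz": 30, "yaw": 0},
    {"dx": 0, "dy": 0, "dz": 30, "yaw": 0},
    {"dx": 0, "dy": -20, "dz": 20, "yaw": 0},
    {"dx": 0, "dy": -30, "dz": 0, "yaw": 0},
  ],
)

```text
t: 9.85
eef_pos: [470.4, 190.2, 186.4]
tcp_rot: [3.135, -0.002, 1.573]
ft_force: [0.2, 0.7, 0.8]
opening: 0.005
```

Request:
drive_tool(
  commands=[
    {"dx": 1, "dy": -34, "dz": 2, "yaw": 0},
    {"dx": 1, "dy": -34, "dz": 2, "yaw": 0},
    {"dx": 1, "dy": -34, "dz": 2, "yaw": 0},
    {"dx": 1, "dy": -34, "dz": 2, "yaw": 0},
    {"dx": 1, "dy": -34, "dz": 2, "yaw": 0},
  ],
)

```text
t: 10.27
eef_pos: [473.7, 17.5, 192.9]
tcp_rot: [3.141, 0.0, 1.571]
ft_force: [0.6, 0.0, 0.5]
opening: 0.007
```

Request:
drive_tool(
  commands=[
    {"dx": 0, "dy": -34, "dz": 4, "yaw": 0},
    {"dx": 0, "dy": -34, "dz": 4, "yaw": 0},
    {"dx": 0, "dy": -34, "dz": 4, "yaw": 0},
    {"dx": 0, "dy": -34, "dz": 4, "yaw": 0},
    {"dx": 0, "dy": -34, "dz": 4, "yaw": 0},
  ],
)

```text
t: 10.68
eef_pos: [473.6, -152.7, 213.0]
tcp_rot: [3.141, 0.0, 1.571]
ft_force: [-0.2, 0.5, 0.2]
opening: -0.0
```

Request:
drive_tool(
  commands=[
    {"dx": 0, "dy": 0, "dz": 0, "yaw": 0},
    {"dx": 0, "dy": 0, "dz": 0, "yaw": 0},
    {"dx": 0, "dy": 0, "dz": 0, "yaw": 0},
  ],
)

```text
t: 10.93
eef_pos: [473.7, -150.6, 212.4]
tcp_rot: [-3.141, -0.0, 1.57]
ft_force: [-0.6, 0.0, 0.6]
opening: 0.004
```

Run:
```python
from h import *
s=env.state();print(s['t'],s['eef_pos'],s['opening'])
for cam in ["wrist"]:
    cal=env.calibration(cam);snap(cam,f"pics/{cam}5.png");np.save("cal5.npy",cal,allow_pickle=True)
    for n in names[3:6]:
        for r in env.place_of(n,cam)[:3]: print(n,np.round(r["pixel"],1),round(r["conf"],2),np.round(onz(cal,r["pixel"],Z[n])[:2],1))
```

```text
10.9333 [ 473.69367562 -150.62123602  212.44096846] 0.0044069856975526124
small_weight_top [338.2 129.3] 0.81 [575.  -96.1]
middle_weight_top [250.1 151.2] 0.77 [ 475.4 -118.4]
```

View pics/wrist5.png

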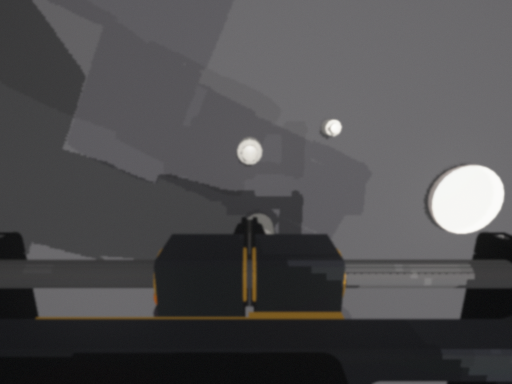

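The wrist view shows the middle weight at (250,151) with the smaller one at (334,127). The large one is partly hidden behind the fingers at (262,225). The middle weight works out at (475,-118), which matches the side view.

Request:
drive_tool(
  commands=[
    {"dx": 1, "dy": 16, "dz": 0, "yaw": 0},
    {"dx": 0, "dy": 16, "dz": 0, "yaw": 0},
    {"dx": 0, "dy": 0, "dz": -15, "yaw": 0},
    {"dx": 0, "dy": 0, "dz": -25, "yaw": 0},
    {"dx": 0, "dy": 0, "dz": -25, "yaw": 0},
  ],
)

```text
t: 11.55
eef_pos: [475.4, -118.0, 147.5]
tcp_rot: [3.139, 0.001, 1.573]
ft_force: [0.1, -0.8, -1.4]
opening: 0.006
```

Request:
drive_tool(
  commands=[
    {"dx": 0, "dy": 0, "dz": -20, "yaw": 0},
    {"dx": 0, "dy": 0, "dz": -20, "yaw": 0},
    {"dx": 0, "dy": 0, "dz": -16, "yaw": 0},
    {"dx": 0, "dy": 0, "dz": -8, "yaw": 0},
    {"dx": 0, "dy": 0, "dz": 0, "yaw": 0},
  ],
)

```text
t: 11.97
eef_pos: [474.5, -118.2, 82.4]
tcp_rot: [-3.139, -0.001, 1.572]
ft_force: [0.2, 0.6, 0.8]
opening: 0.006
```

Run:
```python
from h import *
s=env.state();print(s['t'],s['eef_pos'],s['opening'])
a=snap("side","pics/side6.png");b=snap("scene","pics/scene6.png")
cv2.imwrite("pics/c6.png",cv2.resize(np.hstack([a[80:220,200:380],b[120:260,120:300]])[:,:,::-1],(800,311)))
```

```text
11.9667 [ 474.48681301 -118.17656388   82.39252006] 0.006416817965748047
```

View pics/c6.png

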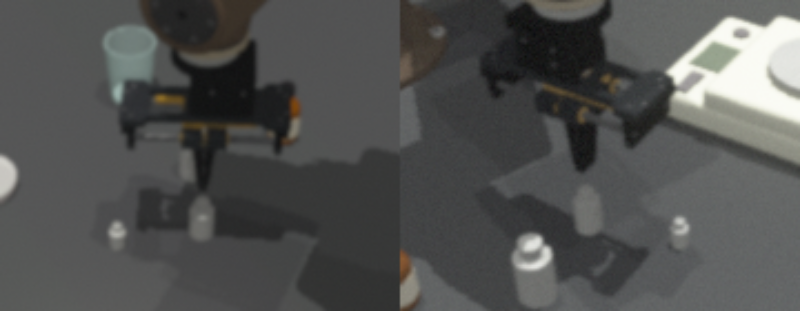

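The fingertips are right above the middle weight in both views, with the small and large weights off to the sides, so I'll dwell here.

Request:
drive_tool(
  commands=[
    {"dx": 0, "dy": 0, "dz": 0, "yaw": 0},
    {"dx": 0, "dy": 0, "dz": 0, "yaw": 0},
    {"dx": 0, "dy": 0, "dz": 0, "yaw": 0},
    {"dx": 0, "dy": 0, "dz": 0, "yaw": 0},
    {"dx": 0, "dy": 0, "dz": 0, "yaw": 0},
  ],
)

```text
t: 12.48
eef_pos: [475.1, -119.0, 84.0]
tcp_rot: [3.141, 0.0, 1.571]
ft_force: [-1.1, -0.7, -0.3]
opening: 0.006
```

Request:
drive_tool(
  commands=[
    {"dx": 0, "dy": 0, "dz": 0, "yaw": 0},
    {"dx": 0, "dy": 0, "dz": 0, "yaw": 0},
    {"dx": 0, "dy": 0, "dz": 0, "yaw": 0},
    {"dx": 0, "dy": 0, "dz": 0, "yaw": 0},
    {"dx": 0, "dy": 0, "dz": 0, "yaw": 0},
  ],
)

```text
t: 12.9
eef_pos: [475.0, -119.0, 83.6]
tcp_rot: [3.142, 0.0, 1.571]
ft_force: [0.3, -1.2, -0.4]
opening: 0.003
```

Request:
drive_tool(
  commands=[
    {"dx": 0, "dy": 0, "dz": 0, "yaw": 0},
    {"dx": 0, "dy": 0, "dz": 0, "yaw": 0},
    {"dx": 0, "dy": 0, "dz": 0, "yaw": 0},
    {"dx": 0, "dy": 0, "dz": 0, "yaw": 0},
    {"dx": 0, "dy": 0, "dz": 0, "yaw": 0},
  ],
)

```text
t: 13.32
eef_pos: [475.0, -119.0, 83.7]
tcp_rot: [3.141, -0.0, 1.571]
ft_force: [-0.2, -0.1, 0.5]
opening: 0.003
```

Request:
drive_tool(
  commands=[
    {"dx": 0, "dy": 0, "dz": 0, "yaw": 0},
    {"dx": 0, "dy": 0, "dz": 0, "yaw": 0},
    {"dx": 0, "dy": 0, "dz": 0, "yaw": 0},
    {"dx": 0, "dy": 0, "dz": 0, "yaw": 0},
    {"dx": 0, "dy": 0, "dz": 0, "yaw": 0},
  ],
)

```text
t: 13.73
eef_pos: [475.0, -119.0, 83.7]
tcp_rot: [3.142, 0.0, 1.571]
ft_force: [-0.3, -0.5, 0.1]
opening: 0.004
```

Request:
drive_tool(
  commands=[
    {"dx": 0, "dy": 0, "dz": 0, "yaw": 0},
    {"dx": 0, "dy": 0, "dz": 0, "yaw": 0},
    {"dx": 0, "dy": 0, "dz": 0, "yaw": 0},
    {"dx": 0, "dy": 0, "dz": 0, "yaw": 0},
    {"dx": 0, "dy": 0, "dz": 0, "yaw": 0},
  ],
)

```text
t: 14.15
eef_pos: [475.0, -119.0, 83.7]
tcp_rot: [3.142, -0.0, 1.571]
ft_force: [0.2, -0.1, 1.5]
opening: 0.006
```

Request:
drive_tool(
  commands=[
    {"dx": 0, "dy": 0, "dz": 0, "yaw": 0},
    {"dx": 0, "dy": 0, "dz": 0, "yaw": 0},
    {"dx": 0, "dy": 0, "dz": 0, "yaw": 0},
    {"dx": 0, "dy": 0, "dz": 0, "yaw": 0},
    {"dx": 0, "dy": 0, "dz": 0, "yaw": 0},
  ],
)

```text
t: 14.57
eef_pos: [475.0, -119.0, 83.7]
tcp_rot: [3.142, -0.0, 1.571]
ft_force: [0.3, -0.5, -0.3]
opening: 0.002
```

Request:
drive_tool(
  commands=[
    {"dx": 0, "dy": 0, "dz": 0, "yaw": 0},
    {"dx": 0, "dy": 0, "dz": 0, "yaw": 0},
    {"dx": 0, "dy": 0, "dz": 0, "yaw": 0},
    {"dx": 0, "dy": 0, "dz": 0, "yaw": 0},
    {"dx": 0, "dy": 0, "dz": 0, "yaw": 0},
  ],
)

```text
t: 14.98
eef_pos: [475.0, -119.0, 83.7]
tcp_rot: [3.141, 0.0, 1.571]
ft_force: [0.9, -1.0, -0.6]
opening: 0.003
```

Request:
drive_tool(
  commands=[
    {"dx": 0, "dy": 0, "dz": 20, "yaw": 0},
    {"dx": 0, "dy": 0, "dz": 30, "yaw": 0},
    {"dx": 0, "dy": 0, "dz": 30, "yaw": 0},
    {"dx": 0, "dy": 20, "dz": 25, "yaw": 0},
    {"dx": 0, "dy": 30, "dz": 10, "yaw": 0},
  ],
)

```text
t: 15.4
eef_pos: [476.1, -70.0, 201.7]
tcp_rot: [3.137, 0.001, 1.568]
ft_force: [-0.5, 0.2, 0.1]
opening: 0.007
```

Request:
drive_tool(
  commands=[
    {"dx": 15, "dy": 27, "dz": 0, "yaw": 0},
    {"dx": 15, "dy": 30, "dz": 0, "yaw": 0},
    {"dx": 15, "dy": 30, "dz": 0, "yaw": 0},
    {"dx": 15, "dy": 30, "dz": 0, "yaw": 0},
    {"dx": 15, "dy": 30, "dz": 0, "yaw": 0},
  ],
)

```text
t: 15.82
eef_pos: [550.4, 79.7, 198.8]
tcp_rot: [3.141, 0.0, 1.571]
ft_force: [0.4, 0.2, 0.0]
opening: 0.005
```

Request:
drive_tool(
  commands=[
    {"dx": 15, "dy": 30, "dz": 0, "yaw": 0},
    {"dx": 15, "dy": 30, "dz": 0, "yaw": 0},
    {"dx": 15, "dy": 25, "dz": 0, "yaw": 0},
    {"dx": 9, "dy": 13, "dz": 0, "yaw": 0},
    {"dx": 0, "dy": 0, "dz": -20, "yaw": 0},
  ],
)

```text
t: 16.23
eef_pos: [606.6, 179.1, 181.1]
tcp_rot: [3.136, -0.001, 1.573]
ft_force: [-0.4, -0.6, -0.4]
opening: 0.007
```

Request:
drive_tool(
  commands=[
    {"dx": 0, "dy": 0, "dz": -20, "yaw": 0},
    {"dx": 0, "dy": 0, "dz": -20, "yaw": 0},
    {"dx": 0, "dy": 0, "dz": -16, "yaw": 0},
    {"dx": 0, "dy": 0, "dz": -8, "yaw": 0},
    {"dx": 0, "dy": 0, "dz": 0, "yaw": 0},
  ],
)

```text
t: 16.65
eef_pos: [603.3, 175.9, 112.9]
tcp_rot: [-3.139, 0.001, 1.571]
ft_force: [-0.8, -0.1, -0.0]
opening: 0.008
```

Run:
```python
from h import *
s=env.state();print(s['t'],s['eef_pos'],s['opening'])
a=snap("side","pics/side7.png");b=snap("scene","pics/scene7.png")
cv2.imwrite("pics/c7.png",cv2.resize(np.hstack([a[200:340,160:340],b[60:200,200:380]])[:,:,::-1],(800,311)))
```

```text
16.65 [603.26206261 175.878321   112.93887056] 0.007771654107167501
```

View pics/c7.png

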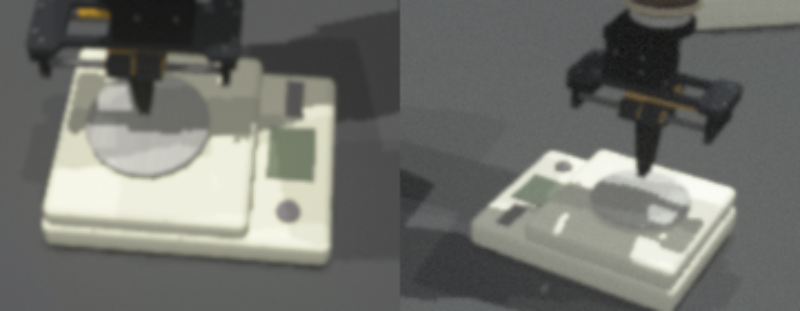

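The fingertips hover just above the middle of the pan in both views, so I'll dwell here, then rise and draw away.

Request:
drive_tool(
  commands=[
    {"dx": 0, "dy": 0, "dz": 0, "yaw": 0},
    {"dx": 0, "dy": 0, "dz": 0, "yaw": 0},
    {"dx": 0, "dy": 0, "dz": 0, "yaw": 0},
    {"dx": 0, "dy": 0, "dz": 0, "yaw": 0},
    {"dx": 0, "dy": 0, "dz": 0, "yaw": 0},
  ],
)

```text
t: 17.17
eef_pos: [604.1, 176.0, 115.1]
tcp_rot: [3.141, -0.0, 1.571]
ft_force: [-1.4, -0.1, -0.6]
opening: 0.005
```

Request:
drive_tool(
  commands=[
    {"dx": 0, "dy": 0, "dz": 0, "yaw": 0},
    {"dx": 0, "dy": 0, "dz": 0, "yaw": 0},
    {"dx": 0, "dy": 0, "dz": 0, "yaw": 0},
    {"dx": 0, "dy": 0, "dz": 0, "yaw": 0},
    {"dx": 0, "dy": 0, "dz": 0, "yaw": 0},
  ],
)

```text
t: 17.58
eef_pos: [604.0, 176.0, 114.6]
tcp_rot: [3.142, 0.0, 1.571]
ft_force: [0.5, -0.1, -0.2]
opening: 0.008
```

Request:
drive_tool(
  commands=[
    {"dx": 0, "dy": 0, "dz": 0, "yaw": 0},
    {"dx": 0, "dy": 0, "dz": 0, "yaw": 0},
    {"dx": 0, "dy": 0, "dz": 0, "yaw": 0},
    {"dx": 0, "dy": 0, "dz": 0, "yaw": 0},
    {"dx": 0, "dy": 0, "dz": 0, "yaw": 0},
  ],
)

```text
t: 18.0
eef_pos: [604.0, 176.0, 114.7]
tcp_rot: [3.142, 0.0, 1.571]
ft_force: [-0.1, 1.1, 0.3]
opening: 0.005
```

Request:
drive_tool(
  commands=[
    {"dx": 0, "dy": 0, "dz": 0, "yaw": 0},
    {"dx": 0, "dy": 0, "dz": 0, "yaw": 0},
    {"dx": 0, "dy": 0, "dz": 0, "yaw": 0},
    {"dx": 0, "dy": 0, "dz": 0, "yaw": 0},
    {"dx": 0, "dy": 0, "dz": 0, "yaw": 0},
  ],
)

```text
t: 18.42
eef_pos: [604.0, 176.0, 114.7]
tcp_rot: [3.142, 0.0, 1.571]
ft_force: [0.3, 0.4, -0.2]
opening: 0.005
```

Request:
drive_tool(
  commands=[
    {"dx": 0, "dy": 0, "dz": 0, "yaw": 0},
    {"dx": 0, "dy": 0, "dz": 0, "yaw": 0},
    {"dx": 0, "dy": 0, "dz": 0, "yaw": 0},
    {"dx": 0, "dy": 0, "dz": 0, "yaw": 0},
    {"dx": 0, "dy": 0, "dz": 0, "yaw": 0},
  ],
)

```text
t: 18.83
eef_pos: [604.0, 176.0, 114.7]
tcp_rot: [3.141, 0.0, 1.571]
ft_force: [-0.8, 0.7, -0.0]
opening: 0.008
```

Request:
drive_tool(
  commands=[
    {"dx": 0, "dy": 0, "dz": 0, "yaw": 0},
    {"dx": 0, "dy": 0, "dz": 0, "yaw": 0},
    {"dx": 0, "dy": 0, "dz": 0, "yaw": 0},
    {"dx": 0, "dy": 0, "dz": 0, "yaw": 0},
    {"dx": 0, "dy": 0, "dz": 0, "yaw": 0},
  ],
)

```text
t: 19.25
eef_pos: [604.0, 176.0, 114.7]
tcp_rot: [3.141, 0.0, 1.571]
ft_force: [-0.3, -0.2, -0.4]
opening: 0.003
```

Request:
drive_tool(
  commands=[
    {"dx": 0, "dy": 0, "dz": 0, "yaw": 0},
    {"dx": 0, "dy": 0, "dz": 0, "yaw": 0},
    {"dx": 0, "dy": 0, "dz": 0, "yaw": 0},
    {"dx": 0, "dy": 0, "dz": 0, "yaw": 0},
    {"dx": 0, "dy": 0, "dz": 0, "yaw": 0},
  ],
)

```text
t: 19.67
eef_pos: [604.0, 176.0, 114.6]
tcp_rot: [3.142, 0.0, 1.571]
ft_force: [0.3, -0.2, -1.0]
opening: 0.001
```

Request:
drive_tool(
  commands=[
    {"dx": 0, "dy": 0, "dz": 20, "yaw": 0},
    {"dx": 0, "dy": 0, "dz": 30, "yaw": 0},
    {"dx": 0, "dy": 0, "dz": 30, "yaw": 0},
    {"dx": 0, "dy": -20, "dz": 30, "yaw": 0},
    {"dx": 0, "dy": -20, "dz": 20, "yaw": 0},
  ],
)

```text
t: 20.08
eef_pos: [604.3, 136.3, 247.5]
tcp_rot: [3.139, -0.0, 1.572]
ft_force: [0.9, 0.1, -0.2]
opening: 0.007
```

Request:
drive_tool(
  commands=[
    {"dx": 10, "dy": -25, "dz": 10, "yaw": 0},
    {"dx": 10, "dy": -25, "dz": 10, "yaw": 0},
    {"dx": 10, "dy": -25, "dz": 10, "yaw": 0},
    {"dx": 5, "dy": -15, "dz": 5, "yaw": 0},
    {"dx": 0, "dy": 0, "dz": 0, "yaw": 0},
  ],
)

```text
t: 20.5
eef_pos: [640.0, 43.4, 280.5]
tcp_rot: [3.14, 0.0, 1.568]
ft_force: [-0.1, 1.1, 0.4]
opening: 0.003
```

Request:
drive_tool(
  commands=[
    {"dx": 0, "dy": 0, "dz": 0, "yaw": 0},
    {"dx": 0, "dy": 0, "dz": 0, "yaw": 0},
    {"dx": 0, "dy": 0, "dz": 0, "yaw": 0},
    {"dx": 0, "dy": 0, "dz": 0, "yaw": 0},
    {"dx": 0, "dy": 0, "dz": 0, "yaw": 0},
  ],
)

```text
t: 20.92
eef_pos: [638.8, 46.8, 279.4]
tcp_rot: [-3.141, -0.0, 1.572]
ft_force: [0.2, 0.2, -0.1]
opening: 0.004
```

Run:
```python
from h import *
s=env.state();g=s['eef_pos']+[0,0,18.8];print(s['t'],g)
P=dict(key=(467,240,48),pan=(604,176,84),small=(575,-96,34),mid=(475,-118,53),large=(490,-226,74))
for k,v in P.items(): print(k,np.linalg.norm(g-np.array(v)))
for c in ["side","scene"]:
    a=snap(c,f"pics/{c}8.png")
b=cv2.imread("pics/scene0.png");a=cv2.imread("pics/scene8.png")
cv2.imwrite("pics/c8.png",cv2.resize(np.hstack([b[180:350,80:340],a[180:350,80:340]]),(800,262)))
```

```text
20.9167 [638.79393174  46.84268324 298.22740195]
key 359.77306275929527
pan 252.55813173308363
small 307.0664713379062
mid 337.8432194912497
large 383.2240750540754
```

View pics/c8.png

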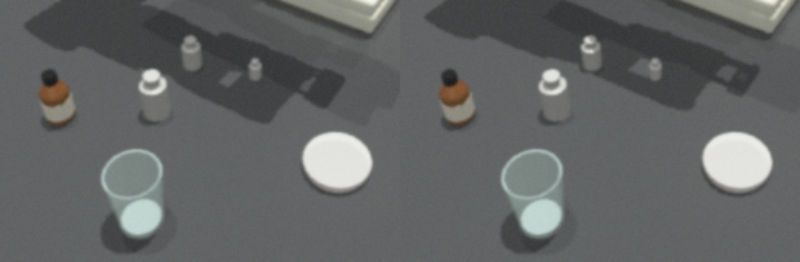

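The before and after pictures show everything in the same place; only the shadows differ. The hand is at least 250 mm from each listed point.

```bash
python3 -c "
from cell import env
print(env.job_done())"
```

```text
the job is handed in; nothing more can be done
None
```

I pointed at the round key, then the middle weight, then the middle of the pan, and dwelt about 3 s at each. The fingers were shut, with the tips about 31–35 mm above each top (grasp point about 49–54 mm above). I then drew the hand away and handed the job in at about 21 s.

**Positions:** I put the round key at (467, 240), the middle weight at (475, -118) and the pan centre at (604, 176) mm. The wrist and side cameras agreed on these to about 3 mm. The trained networks' points in the scene camera were up to about 20 mm off for the key and about 12 mm off for the middle weight, so I did not use those.

**Last checks:**
- **Distance:** the hand finished at least 250 mm from the key, the pan and all the weights.
- **Nothing moved:** before and after scene pictures, compared by eye, show the weights, dish, beaker and bottle where they began.
- **Contact:** the wrist force readings stayed within noise of about ±1.5 N, so they cannot confirm the 0.3 N limit directly. The pictures taken over each point show clear space under the fingers.

**What went wrong:** the first move call was refused because I had not written every field in each row. The arm did not move.

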